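# Fit the cover of a lamp's gear box and lock its quarter-turn stud

### The job

Close the grey gear box: lay the white cover on its rim with the wing stud at the end away from the hooks, slide its far edge home under the two hooks, then push the sprung wing stud in and turn it clockwise until it locks, so that it stays in when you let go. Push and turn gently: the receptacle inside must not be forced, and the things lying around stay where they are.

Things in the scene. Friction and masses are not known exactly. Their poses are not given: they have to be found in the camera images.
- gearbox: Grey die-cast gear box, fixed to the bench, 190 x 116 x 62 mm (length x width x height), open on top, a blue driver inside, black cable glands on its -x end. Origin: centre of its underside; z up; x along its length towards the two steel hooks at its +x end. Its flat rim is 62 mm up, round an opening from x -68 to 68, y -42 to 42 mm.
- hooks (a point): Fixed to the box: middle of the hook uprights' faces at rim height (box x = 84 mm, y = 0). The two hooks are 30 mm wide at y = +-30 mm; the cover's edge stops against these faces. Their lips reach 12 mm back (-x) over the rim, lip underside 8.5 mm and top 12 mm above the rim. Axes as the box.
- slot (a point): Fixed to the box, at rim height over the middle of the steel receptacle (box x = -30 mm, y = 0), where the stud stands when the cover is home. The receptacle is a slotted ring over a solid floor; from box to box it sits up to 3 mm higher or lower and up to 0.3 rad twisted, which is not reported and must be felt. Axes as the box.
- cover: White folded sheet cover, 0.2 kg with its stud, standing on its hems. Origin: centre of its footprint on the plane the hems stand on; z up; x towards the plain edge that goes under the hooks. The wing stud is at x = -32 mm, y = 0. Flat on the rim, this origin is 48 mm above the bench.
- cover_mid (a point): Centre of the cover's plate, 16 mm above the cover's origin, axes as the cover. Plate 164 (x) x 123 (y) x 4 mm. Hems along both long sides fold down 14 mm below the plate and flare out at the foot (133 mm over all, a lead-in of about 4 mm); they straddle the box's long sides with 1.2 mm play each side. The ends have no hem. Lay it 16 to 25 mm short of home, then slide it +x.
- cover_home (a point): Fixed to the box: where cover_mid is when the cover lies flat on the rim with its edge against the hook uprights (box x = 2 mm, y = 0, z = 64 mm). Axes as the box.
- wing (a point): Centre of the stud's black wing: an upright grip 34 mm long (along this point's x), 12 mm thick (y), 26 mm high, a yellow line along its top; grasp it from above across the 12 mm. It stands on a round black cap, 40 mm across, whose top is 13 mm below this point; fingertips on the cap push the stud in. Stud out: 56 mm above the bench as the cover stands at the start, 104 mm when it is on the box.
- stud (a joint): Turn of the stud in the cover, rad, clockwise from above positive; 0.06 N m of friction. At 0 the wing is 1.36 rad anticlockwise of the cover's x. The cross pin (along the wing) drops into the slot at 0 +-0.3 (the twist, felt), within 0.1 of it; else it lands on the ring. Under the ring it turns clockwise: 1.27 past the slot the lock notch begins, its middle is 1.36 past, a solid stop 1.45 past.
- stud_press (a joint): Depth the stud is pushed in, m, 0 = out. A spring pushes out: 3 N plus 0.5 N per mm. A pin out of line meets the ring at 2 to 8 mm and can sink 2 mm askew. In line, it is clear under the ring at 10.2 to 16.2 mm and meets the floor 1.6 mm deeper. Turn just off the floor. Let go in the notch, it springs back 2.5 to 4 mm and stays. More than 20 N of pin on receptacle (floor, ring or stop) bends it.
- tape_yellow: Roll of yellow tape, 62 mm across, 18 mm high; origin under its centre. Bystander.
- marker_r: Red marker, 124 mm long, 15 mm thick, lying; origin under its centre. Bystander.
- driver_spare: Spare blue LED driver, 54 x 56 x 19 mm; origin under its centre. Bystander.
- gland_nut_loose: Black gland nut, 28 mm across, 8 mm high; origin under its centre. Bystander.

How it is judged:
By the outcome, as a careful person would: the job done as asked, in the order asked, and still so for the second after the job is handed in, with the robot touching nothing.
It also fails if it takes over 72 s, if anything falls off the work surface, if the arm or the gripper's body presses on something with over 40 N, if the wrist force passes 120 N, or if a joint passes its speed limit or range.

### The arm

A 7-joint arm with a two-finger parallel gripper is mounted at the origin on the work surface; the furniture and walls round the work are solid. World frame = base frame: x ahead of the robot, y to its left, z up, the work surface at z = 0. Lengths are in m, angles in rad, forces in N, time in s.
With the tool pointing down it reaches from about 0.425 to 0.875 m from the base axis. Payload 4.7 kg.
Tool frame: the origin (TCP) lies midway between the tips of the shut fingers; the grasp point (between the pads) lies 19 mm behind it (ctrl.grip_point_offset is the distance from the TCP to the grasp point, in m); z points along the fingers, y is the line along which they close (so a half turn about z gives the same grasp; the last joint's range is limited). The gripper opens to 87 mm and grips with 3 to 60 N. Pads are 19 mm wide; open, the fingers measure 117 mm over their backs; the gripper's body (75 mm by 190 mm) begins 51 mm behind the grasp point.
Start: joints at [1.341, 0.321, -0.07, 1.45, 0.023, 1.371, -0.057], TCP at [0.157, -0.631, 0.223] pointing down, gripper open.
Joint ranges: [-2.86, 2.86], [-0.3, 2.09], [-1.38, 1.24], [0.06, 2.45], [-1.56, 4.7], [0.09, 2.05], [-2.69, 2.69]. Speed limits (rad/s): [2.57, 2.57, 3.14, 3.14, 3.14, 3.14, 3.14].

### API

Orientations are given as a rotation vector (axis times angle).
In Python, from bench import ctrl gives the robot as it stands.
- The arm moves only by the tool move_arm, never from a script. Its argument "increments" is text: rows parted by semicolons, each of 7 numbers parted by spaces: the shift along the world's x, y, z in mm, then the turn, a rotation vector about the world's x, y, z in degrees, then the closure in counts, from 0 (fully open) to 255 (shut). A call has exactly 8 rows; each row shifts and turns the commanded pose from where the row before left it; what a row does not reach is not made up. A row lasts 1/12 s, in which the tool goes at most 41.7 mm and 7.16 degrees, less where a joint would pass 70% of its speed; a pose out of reach is approached as far as the arm can. A call with a gripper value outside its range is refused whole. The fingers move at their own pace and stop on an object; "grip_force" is the grip in N (left out, the last holds). Time passes only in rows, so rows that do not move let the fingers close, or fill a call up. It gives the time, the measured TCP pose, the force, the opening and the grip force at its end, in the units of the state.
- ctrl.get_state(): the state, without advancing time (a new reading comes with each control period).
- ctrl.get_image(name): name is "scene" or "top"; returns a dict with "frame" (384x512x3 uint8, red, green, blue), "depth" (384x512 float32, m along the optical axis (not along the pixel's ray), 0 where there is no reading), "fx", "fy", "cx", "cy" (pixels), "k1" (the pictures are not rectified: a ray, as slopes to the right and down, at radius r is drawn at 1 + k1 r^2 times it, then the intrinsics apply), "position" and "orientation" of the camera in the world. Camera axes: x right, y down, z forward; pixel columns grow to the right and rows downward; lengths in m; the calibration is good to about 2 mm. A picture is of the moment at which its call begins.
- ctrl.close_job(): hands the job in; it is judged then, once.
Trained networks look in a picture, given as the dict that the camera call returned (one of the last four; its "shot" number tells which), for a name from the list of things; names that differ only in an ending like _2 or _b are one class to them, and where a whole thing is asked for, a point or a joint stands for the part that bears it (a point fixed in the world has none). Each returns a list of dicts, best first, with "score" (0 to 1); they miss things now and then, are a little off and sometimes report something else, mostly with a low value. They report only what shows in the picture. A call takes as long as a camera call.
- ctrl.find_in(target, picture): "centre" ([x, y, z] in m, in world coordinates, good to about 4 mm: the middle of the surface that is visible of it).
- ctrl.silhouettes(target, picture): "region" (384x512 bool, what is visible of it).
The state is a dict: "time": time; "joint_positions": joint angles; "qd": joint speeds; "joint_torque": joint torques, N m; "position": TCP position; "tool_rot": TCP orientation; "ft_force": force on the tool from outside, world axes, zero at the start; "torque": the same for the moment, N m; "grip_width": opening from 0.0 (shut) to 1.0 (fully open); "grip_force": force on a finger pad.
Only numpy, scipy, OpenCV 4.12 (cv2) and the standard library are available. Lean on these libraries where they do the work, as an engineer would, in place of code of your own. Each camera call takes 0.05 s, during which the arm holds its last target. There are 200 camera calls.

## Working session

There is one attempt and no reset: what is moved stays moved. The work goes in short steps, Python scripts to look and compute and a tool call to move; the robot and the scene stay as the last step left them, time stands still between calls to the robot, and variables do not carry over. Pictures are saved under pics/ and viewed, at most 10 in all, crops included, and the job is handed in when it is done.

Besides the shell and the picture viewer there is one more tool, called after "Request:" in YAML: its name, and indented under it one key for each argument. move_arm: Moves the arm, as the interface text tells. Its arguments: {"type":"object","properties":{"increments":{"type":"string"},"grip_force":{"type":"number"}},"required":["increments"]}

```bash
ls; mkdir -p pics; cat > h.py <<'E'
import numpy as np, cv2
from scipy.spatial.transform import Rotation as R
from bench import ctrl
def rot(o):
    o=np.array(o,float)
    return o if o.shape==(3,3) else R.from_rotvec(o).as_matrix() if o.size==3 else R.from_quat(o).as_matrix()
def cloud(p):
    h,w=p['depth'].shape
    v,u=np.mgrid[0:h,0:w].astype(np.float32)
    K=np.array([[p['fx'],0,p['cx']],[0,p['fy'],p['cy']],[0,0,1.]])
    d=np.stack([u.ravel(),v.ravel()],1)[:,None,:]
    n=cv2.undistortPoints(d,K,np.array([p['k1'],0,0,0,0.])).reshape(h,w,2)
    z=p['depth']; c=np.dstack([n[...,0]*z,n[...,1]*z,z])
    return c@rot(p['orientation']).T+np.array(p['position'])
def save(p,n,s=1,box=None):
    f=p['frame'][...,::-1]
    if box: f=f[box[1]:box[3],box[0]:box[2]]
    cv2.imwrite('pics/'+n,cv2.resize(f,None,fx=s,fy=s,interpolation=cv2.INTER_CUBIC))
E
python3 - <<'E'
from h import *
s=ctrl.get_state();print({k:np.round(v,3).tolist() for k,v in s.items()}, ctrl.grip_point_offset)
for n in ('scene','top'):
    p=ctrl.get_image(n); save(p,n+'0.png',1.5)
    print(n,p['position'],p['orientation'],p['fx'],p['k1'])
    for t in ('gearbox','hooks','slot','cover','cover_mid','wing','tape_yellow','marker_r','driver_spare','gland_nut_loose'):
        try:
            print(t,[(np.round(d['centre'],3).tolist(),round(d['score'],2)) for d in ctrl.find_in(t,p)][:3])
        except Exception as e: print(t,e)
E
```

```text
pics
{'time': 0.0, 'joint_positions': [1.341, 0.322, -0.07, 1.452, 0.023, 1.371, -0.057], 'qd': [0.0, -0.001, -0.0, -0.001, 0.001, 0.001, 0.002], 'joint_torque': [0.001, -49.129, -0.403, -31.253, -0.064, 0.044, 0.0], 'position': [0.157, -0.63, 0.221], 'tool_rot': [-3.116, -0.382, 0.001], 'ft_force': [0.135, 0.015, 0.763], 'torque': [0.005, -0.029, 0.049], 'grip_force': 0.0, 'grip_width': 1.0} 0.0187
scene [0.12474533 0.76678363 0.62029367] [-0.59038734  2.46178944 -1.39347314] 375.52184608470037 -0.05427229948753805
gearbox [([0.516, 0.234, 0.042], 0.63)]
hooks [([0.516, 0.233, 0.041], 0.57)]
slot [([0.516, 0.235, 0.038], 0.8)]
cover [([0.485, -0.16, 0.016], 0.75)]
cover_mid [([0.481, -0.161, 0.015], 0.59)]
wing [([0.46, -0.174, 0.048], 0.73), ([0.458, -0.176, 0.051], 0.44)]
tape_yellow [([0.693, 0.13, 0.02], 0.6)]
marker_r []
driver_spare []
gland_nut_loose []
top [ 0.34072278 -0.02204485  1.02956544] [-1.99672901  2.22019034 -0.23474982] 416.3533028186302 -0.008265519882988131
gearbox [([0.521, 0.214, 0.038], 0.57)]
hooks [([0.524, 0.218, 0.041], 0.92)]
slot [([0.689, 0.12, 0.018], 0.62)]
cover [([0.494, -0.172, 0.021], 0.55)]
cover_mid [([0.494, -0.175, 0.016], 0.7)]
wing [([0.46, -0.185, 0.042], 0.47)]
tape_yellow [([0.688, 0.12, 0.019], 0.87)]
marker_r [([0.452, -0.309, 0.018], 0.72)]
driver_spare [([0.676, -0.088, 0.017], 0.66)]
gland_nut_loose [([0.462, -0.187, 0.042], 0.72), ([0.39, -0.05, 0.008], 0.58)]
```

View pics/scene0.png

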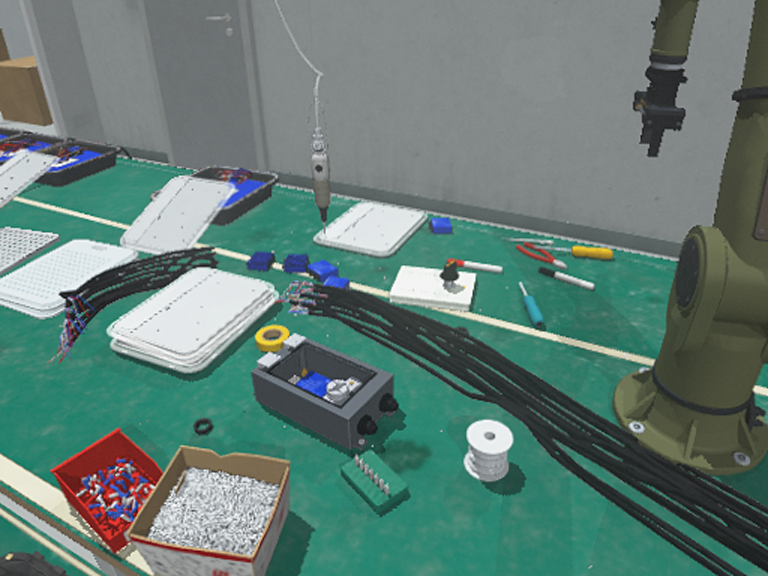

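View pics/top0.png

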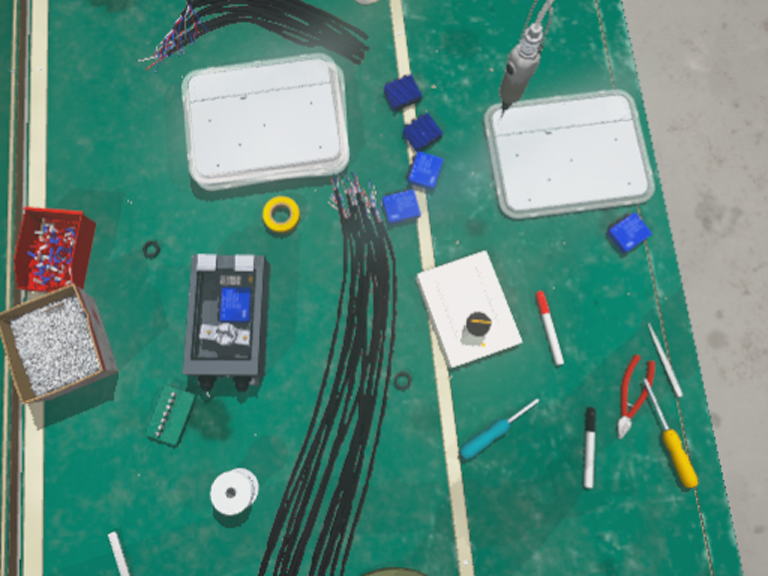

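The views agree. In the top view (1.5x) the box is at (228,315) with its hooks up, towards world +x. The cover is at (470,308), with its wing at (478,323). Cables lie between them. Next I'll fit both poses.

```bash
cat >> h.py <<'E'
def rect(P):  # minAreaRect of xy points in mm
    (c,s,a)=cv2.minAreaRect((P[:,:2]*1000).astype(np.float32)); return np.round(c,1),np.round(s,1),round(a,2)
def pts(C,m): return C[m&(np.abs(C[...,2])<1)]
E
python3 - <<'E'
from h import *
for n in ('top','scene'):
    p=ctrl.get_image(n); C=cloud(p); ok=p['depth']>0
    X,Y,Z=C[...,0],C[...,1],C[...,2]; f=p['frame'].astype(int); hsv=cv2.cvtColor(p['frame'],cv2.COLOR_RGB2HSV)
    print(n,'bench z',np.median(Z[ok&(abs(X-.45)<.03)&(abs(Y+.02)<.2)]))
    white=(hsv[...,1]<60)&(hsv[...,2]>150)
    near=ok&(abs(X-.49)<.13)&(abs(Y+.17)<.12)
    m=near&(Z>.011)&(Z<.026)&white
    m=cv2.morphologyEx(m.astype(np.uint8),cv2.MORPH_OPEN,np.ones((3,3)))>0
    print('cover plate',m.sum(),np.median(Z[m]),rect(C[m]), cv2.contourArea(cv2.convexHull((C[m][:,:2]*1000).astype(np.float32))))
    w=near&(Z>.06)&(Z<.08); print('wingtop',w.sum(),rect(C[w]) if w.sum()>4 else '',np.median(Z[w]) if w.any() else'')
    yl=near&(Z>.04)&(hsv[...,0]>15)&(hsv[...,0]<40)&(hsv[...,1]>90); print('yellow',yl.sum(),rect(C[yl]) if yl.sum()>4 else '',C[yl].mean(0).round(4) if yl.any() else'')
    b=ok&(abs(X-.52)<.14)&(abs(Y-.22)<.1)
    r=b&(Z>.056)&(Z<.068)
    print('rim',r.sum(),np.median(Z[r]),rect(C[r]))
    h=b&(Z>.070)&(Z<.085); print('hooks',h.sum(),np.median(Z[h]),rect(C[h]))
    np.savez(n+'.npz',C=C,f=p['frame'],ok=ok)
E
```

```text
top bench z 0.005478141909336931
cover plate 3016 0.016571789475292364 (array([ 494.5, -178.5]), array([164. , 123.6]), 13.16) 20129.863307268242
wingtop 78 (array([ 463.6, -185.4]), array([32.8, 12.9]), 78.21) 0.06724666664551537
yellow 27 (array([ 462.1, -184.8]), array([27.9,  5.1]), 82.98) [ 0.4624 -0.1848  0.0682]
rim 1627 0.060080032430218755 (array([518.7, 212.9]), array([117.5, 189. ]), 83.3)
hooks 240 0.07247722251000699 (array([598.7, 202.9]), array([89.9, 25.7]), 83.61)
scene bench z 0.01686601017759415
cover plate 1010 0.017927561024560057 (array([ 493.4, -176.1]), array([163.4, 128.4]), 12.69) 20598.49477446417
wingtop 42 (array([ 461.3, -181.6]), array([35.1, 11.2]), 74.56) 0.06769510439576465
yellow 8 (array([ 461.4, -180.4]), array([22.1,  5.4]), 81.03) [ 0.4621 -0.1805  0.0703]
rim 1417 0.061478252825992286 (array([518.6, 215.2]), array([119.2, 192.2]), 83.49)
hooks 181 0.0739137408032845 (array([597.8, 206. ]), array([90.4, 27.9]), 81.32)
```

```bash
python3 - <<'E'
from h import *
for n in ('top','scene'):
    d=np.load(n+'.npz'); C=d['C'];hsv=cv2.cvtColor(d['f'],cv2.COLOR_RGB2HSV);Z=C[...,2]
    near=d['ok']&(abs(C[...,0]-.49)<.13)&(abs(C[...,1]+.17)<.12)
    for m in (near&(Z>.04)&(hsv[...,0]>15)&(hsv[...,0]<40)&(hsv[...,1]>90),near&(Z>.06)&(Z<.085)):
        P=C[m][:,:2]; u,s,v=np.linalg.svd(P-P.mean(0)); a=np.degrees(np.arctan2(v[0,1],v[0,0]))%180
        print(n,P.mean(0),'axis',a,s)
M=rot(ctrl.get_state()['tool_rot']);print(M.round(3),'tool y ang',np.degrees(np.arctan2(M[1,1],M[0,1])))
E
```

```text
top [ 0.46244836 -0.18477665] axis 77.60187638409843 [0.04426376 0.00756844]
top [ 0.46300882 -0.18511661] axis 78.11377815865222 [0.0853455  0.03203114]
scene [ 0.46206908 -0.18045238] axis 78.86680992996686 [0.02048201 0.00532963]
scene [ 0.46082059 -0.17938051] axis 74.22596751750089 [0.06807833 0.02227871]
[[ 0.97   0.241 -0.   ]
 [ 0.241 -0.97  -0.   ]
 [-0.     0.    -1.   ]] tool y ang -76.0313774811651
```

Request:
move_arm:
  increments: "19 28 0 0 0 4 100;19 28 0 0 0 4 100;19 28 0 0 0 4 100;19 28 0 0 0 4 100;19 28 0 0 0 4 100;19 28 0 0 0 4 100;19 28 0 0 0 4 100;19 28 0 0 0 4 100"

```text
time: 1.87
position: [0.3096, -0.4054, 0.2228]
tool_rot: [2.889, 1.231, -0.0]
ft_force: [0.3, -1.2, -0.4]
grip_width: 0.618
grip_force: 0.0
```

Request:
move_arm:
  increments: "19 28 -12 0 0 4 100;19 28 -12 0 0 4 100;19 28 -12 0 0 4 100;19 28 -12 0 0 4 100;19 28 -12 0 0 4 100;19 28 -12 0 0 4 100;19 28 -12 0 0 4 100;19 28 -12 0 0 4 100"

```text
time: 2.53
position: [0.4617, -0.1815, 0.1265]
tool_rot: [2.438, 1.98, 0.0]
ft_force: [-0.3, 0.3, 0.7]
grip_width: 0.613
grip_force: 0.0
```

```bash
cat >> h.py <<'E'
def st():
    s=ctrl.get_state(); M=rot(s['tool_rot'])
    print('t',round(s['time'],2),'pos',(np.array(s['position'])*1000).round(1),'yang',np.degrees(np.arctan2(M[1,1],M[0,1])).round(2),'tz',M[:,2].round(3),'F',np.round(s['ft_force'],2),'T',np.round(s['torque'],3),'gw',round(s['grip_width']*87,1),'gf',round(s['grip_force'],1),'j7',round(s['joint_positions'][6],2))
    return s
E
python3 -c "
from h import *
st()"
```

```text
t 2.53 pos [ 461.7 -181.5  126.5] yang -11.84 tz [ 0.001 -0.001 -1.   ] F [-0.26  0.28  0.72] T [-0.068 -0.122  0.001] gw 53.3 gf 0.0 j7 0.07
```

Request:
move_arm:
  increments: "0.8 -2.5 -20 0 0 0 100;0 0 -20 0 0 0 100;0 0 -20 0 0 0 100;0 0 -14 0 0 0 100;0 0 -5 0 0 0 100;0 0 -1.5 0 0 0 100;0 0 0 0 0 0 100;0 0 0 0 0 0 100"
  grip_force: 25

```text
time: 3.2
position: [0.4625, -0.1857, 0.0471]
tool_rot: [2.441, 1.975, 0.001]
ft_force: [-0.3, -0.8, -0.1]
grip_width: 0.61
grip_force: 0.0
```

```bash
python3 -c "
from h import *
st()
p=ctrl.get_image('scene'); save(p,'a.png',4,(230,130,370,240))"
```

```text
t 3.2 pos [ 462.5 -185.7   47.1] yang -12.04 tz [ 0.002 -0.001 -1.   ] F [-0.34 -0.79 -0.05] T [-0.06  -0.172  0.001] gw 53.1 gf 0.0 j7 0.01
```

View pics/a.png

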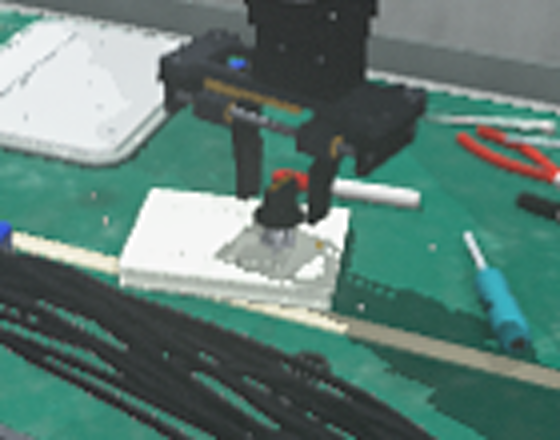

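The fingers, at crop (250,170) and (325,190), straddle the wing at (283,195), so I'll close.

Request:
move_arm:
  increments: "0 0 -1 0 0 0 170;0 0 0 0 0 0 195;0 0 0 0 0 0 215;0 0 0 0 0 0 235;0 0 0 0 0 0 255;0 0 0 0 0 0 255;0 0 0 0 0 0 255;0 0 0 0 0 0 255"
  grip_force: 25

```text
time: 3.92
position: [0.462, -0.1854, 0.0452]
tool_rot: [2.442, 1.976, 0.001]
ft_force: [0.3, -1.1, 0.2]
grip_width: 0.131
grip_force: 25.0
```

```bash
python3 -c "
from h import *
st()"
```

```text
t 3.92 pos [ 462.  -185.4   45.2] yang -12.04 tz [ 0.001 -0.    -1.   ] F [ 0.34 -1.06  0.2 ] T [-0.045 -0.233 -0.044] gw 11.4 gf 25.0 j7 0.01
```

Request:
move_arm:
  increments: "0 0 5 0 0 0 255;0 0 10 0 0 0 255;0 0 15 0 0 0 255;0 0 20 0 0 0 255;0 0 20 0 0 0 255;0 0 20 0 0 0 255;0 0 10 0 0 0 255;0 0 0 0 0 0 255"
  grip_force: 40

```text
time: 4.58
position: [0.4633, -0.1859, 0.1479]
tool_rot: [2.438, 1.973, 0.003]
ft_force: [0.1, 0.6, -2.8]
grip_width: 0.133
grip_force: 40.0
```

```bash
cat >> h.py <<'E'
def cover(n,zr,xy,r=.13,white=True,s=None):
    p=ctrl.get_image(n); C=cloud(p); hsv=cv2.cvtColor(p['frame'],cv2.COLOR_RGB2HSV)
    X,Y,Z=C[...,0],C[...,1],C[...,2]
    m=(p['depth']>0)&(np.hypot(X-xy[0],Y-xy[1])<r)&(Z>zr[0])&(Z<zr[1])&(hsv[...,1]<60)&(hsv[...,2]>130)
    m=cv2.morphologyEx(m.astype(np.uint8),cv2.MORPH_OPEN,np.ones((3,3)))>0
    P=C[m]; A=np.c_[P[:,:2]-P[:,:2].mean(0),np.ones(len(P))]
    for _ in range(4):
        c=np.linalg.lstsq(A,P[:,2],rcond=None)[0]; k=abs(P[:,2]-A@c)<.004; P=P[k];A=A[k]
    print(n,len(P),'plane slope',c[:2].round(3),'z',round(c[2],4),'at',P.mean(0).round(3)[:2],rect(P))
    return p,C,m
E
python3 -c "
from h import *
s=st(); xy=s['position'][:2]; 
for n in ('top','scene'): p,C,m=cover(n,(.075,.13),(xy[0]+.031,xy[1]+.007))
"
```

```text
t 4.58 pos [ 463.3 -185.9  147.9] yang -12.03 tz [ 0.004 -0.003 -1.   ] F [ 0.15  0.62 -2.76] T [-0.117 -0.113  0.001] gw 11.6 gf 40.0 j7 0.08
top 1663 plane slope [ 0.002 -0.013] z 0.1189 at [ 0.505 -0.146] (array([ 492.4, -171.7]), array([163.6, 109.3]), 12.49)
scene 822 plane slope [ 0.004 -0.022] z 0.1182 at [ 0.493 -0.172] (array([ 492.1, -175.1]), array([163.5, 126.1]), 13.33)
```

Request:
move_arm:
  increments: "0 8 2 0 0 -1 255;0 14 2 0 0 -1 255;0 20 2 0 0 -1 255;0 20 2 0 0 -1 255;0 20 2 0 0 -1 255;0 20 2 0 0 -1 255;0 20 2 0 0 -1 255;0 20 2 0 0 -1 255"

```text
time: 5.35
position: [0.4603, -0.0422, 0.1595]
tool_rot: [-2.573, -1.799, 0.003]
ft_force: [0.9, 0.1, -2.1]
grip_width: 0.135
grip_force: 40.0
```

Request:
move_arm:
  increments: "0 20 0 0 0 -1 255;0 20 0 0 0 -1 255;0 20 0 0 0 -1 255;0 20 0 0 0 -1 255;0 20 0 0 0 -1 255;0 20 0 0 0 -1 255;0 20 0 0 0 -1 255;0 20 0 0 0 -1 255"

```text
time: 6.02
position: [0.4604, 0.1174, 0.1595]
tool_rot: [-2.693, -1.615, 0.004]
ft_force: [0.1, 0.7, -2.1]
grip_width: 0.134
grip_force: 40.0
```

Request:
move_arm:
  increments: "1 20 0 0 0 -1 255;1 20 0 0 0 -1 255;1 20 0 0 0 -1 255;1 18 0 0 0 -0.7 255;0.6 12 0 0 0 0 255;0 8 0 0 0 0 255;0 4 0 0 0 0 255;0 1 0 0 0 0 255"

```text
time: 6.68
position: [0.4656, 0.2199, 0.1602]
tool_rot: [-2.743, -1.531, 0.003]
ft_force: [-0.8, 0.2, -1.7]
grip_width: 0.133
grip_force: 40.0
```

```bash
python3 -c "
from h import *
s=st(); xy=s['position'][:2]; 
for n in ('top','scene'): p,C,m=cover(n,(.11,.155),(xy[0]+.032,xy[1]-.004)); save(p,'b_%s.png'%n,3,(90,120,260,300) if n=='top' else (130,180,330,310))
"
```

```text
t 6.68 pos [465.6 219.9 160.2] yang -31.67 tz [-0.002 -0.    -1.   ] F [-0.84  0.21 -1.74] T [-0.061 -0.011 -0.006] gw 11.6 gf 40.0 j7 -1.16
top 1648 plane slope [-0.004  0.01 ] z 0.131 at [0.488 0.192] (array([497.3, 214.5]), array([123.7, 163.6]), 84.24)
scene 2181 plane slope [-0.004 -0.008] z 0.1329 at [0.494 0.227] (array([497.5, 217.7]), array([125.2, 165.4]), 82.85)
```

View pics/b_top.png

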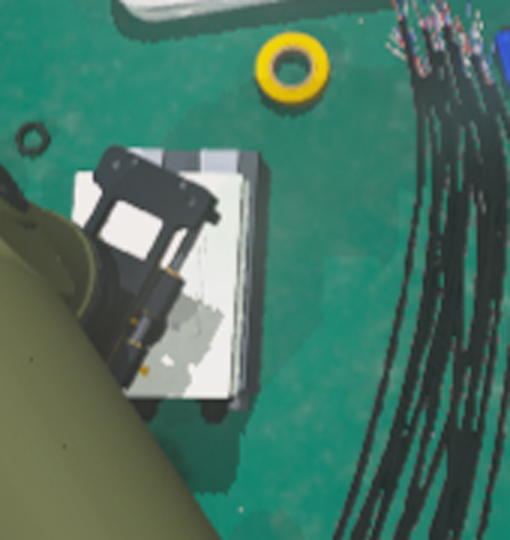

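The cover is level and aligned over the box: its front edge is about 8 mm short of the hook lips and its yaw is about -6.5°. I'll lower it now.

Request:
move_arm:
  increments: "1 0 -8 0 0 0 255;1 0 -12 0 0 0 255;1 0 -12 0 0 0 255;0 0 -10 0 0 0 255;0 0 -6 0 0 0 255;0 0 -2 0 0 0 255;0 0 0 0 0 0 255;0 0 0 0 0 0 255"

```text
time: 7.45
position: [0.4694, 0.2199, 0.1112]
tool_rot: [-2.744, -1.53, -0.0]
ft_force: [1.1, -0.1, -2.0]
grip_width: 0.138
grip_force: 40.0
```

```bash
python3 -c "
from h import *
s=st()
for n in ('top','scene'): p,C,m=cover(n,(.066,.105),(.5,.216))"
```

```text
t 7.45 pos [469.4 219.9 111.2] yang -31.72 tz [ 0.  0. -1.] F [ 1.05 -0.14 -1.96] T [-0.056  0.005 -0.017] gw 12.0 gf 40.0 j7 -1.21
top 1329 plane slope [-0.011  0.015] z 0.0817 at [0.491 0.194] (array([512. , 212.7]), array([123.7, 190.1]), 85.53)
scene 2056 plane slope [-0.005 -0.008] z 0.0839 at [0.495 0.227] (array([501.7, 219.2]), array([124.2, 167.3]), 83.43)
```

Request:
move_arm:
  increments: "-2 0 -1 0 0 0 255;0 0 -2 0 0 0 255;0 0 -2 0 0 0 255;0 0 -1.5 0 0 0 255;0 0 -1.5 0 0 0 255;0 0 -1 0 0 0 255;0 0 0 0 0 0 255;0 0 0 0 0 0 255"

```text
time: 8.22
position: [0.4673, 0.2197, 0.102]
tool_rot: [-2.744, -1.53, 0.0]
ft_force: [-0.1, 0.4, -1.9]
grip_width: 0.133
grip_force: 40.0
```

```bash
python3 -c "
from h import *
s=st()"
```

```text
t 8.22 pos [467.3 219.7 102. ] yang -31.73 tz [-0. -0. -1.] F [-0.13  0.37 -1.87] T [-0.017  0.009 -0.039] gw 11.5 gf 40.0 j7 -1.22
```

Request:
move_arm:
  increments: "0 0 -2 0 0 0 255;0 0 -2 0 0 0 255;0 0 -2 0 0 0 255;0 0 -1 0 0 0 255;0 0 -1 0 0 0 255;0 0 -0.5 0 0 0 255;0 0 0 0 0 0 255;0 0 0 0 0 0 255"

```text
time: 8.88
position: [0.4673, 0.2197, 0.0936]
tool_rot: [2.744, 1.529, 0.0]
ft_force: [0.1, 0.3, -1.7]
grip_width: 0.132
grip_force: 40.0
```

```bash
python3 -c "
from h import *
s=st()
for n in ('top','scene'): p,C,m=cover(n,(.055,.0705),(.5,.216),.11)"
```

```text
t 8.88 pos [467.3 219.7  93.6] yang -31.73 tz [ 0. -0. -1.] F [ 0.12  0.31 -1.67] T [ 0.003 -0.021  0.061] gw 11.5 gf 40.0 j7 -1.23
top 1447 plane slope [-0.001 -0.002] z 0.0647 at [0.494 0.191] (array([499.6, 215.4]), array([124.2, 164.1]), 83.06)
scene 2245 plane slope [-0.003 -0.006] z 0.0661 at [0.496 0.23 ] (array([500.4, 218.1]), array([126.3, 169. ]), 83.37)
```

Request:
move_arm:
  increments: "0 0 -0.5 0 0 0 255;2 -0.2 -0.1 0 0 0 255;3 -0.4 0 0 0 0 255;3 -0.4 0 0 0 0 255;3 -0.4 0 0 0 0 255;3 -0.4 0 0 0 0 255;2 -0.2 0 0 0 0 255;0 0 0 0 0 0 255"

```text
time: 9.65
position: [0.484, 0.2176, 0.093]
tool_rot: [-2.744, -1.529, -0.001]
ft_force: [0.8, 0.3, -1.2]
grip_width: 0.137
grip_force: 40.0
```

```bash
python3 -c "
from h import *
s=st()"
```

```text
t 9.65 pos [484.  217.6  93. ] yang -31.76 tz [ 0.  0. -1.] F [ 0.82  0.31 -1.24] T [-0.02  -0.12  -0.042] gw 11.9 gf 40.0 j7 -1.23
```

Request:
move_arm:
  increments: "1 -0.1 0 0 0 0 255;1 -0.1 0 0 0 0 255;1 -0.1 0 0 0 0 255;0.5 -0.1 0 0 0 0 255;0.5 0 0 0 0 0 255;0.5 -0.1 0 0 0 0 255;0 0 0 0 0 0 255;0 0 0 0 0 0 255"

```text
time: 10.32
position: [0.4879, 0.2172, 0.093]
tool_rot: [2.744, 1.529, 0.0]
ft_force: [-0.1, 0.4, -1.7]
grip_width: 0.133
grip_force: 40.0
```

```bash
python3 -c "
from h import *
s=st()"
```

```text
t 10.32 pos [487.9 217.2  93. ] yang -31.73 tz [ 0. -0. -1.] F [-0.1   0.37 -1.7 ] T [ 0.026  0.008 -0.003] gw 11.5 gf 40.0 j7 -1.23
```

Request:
move_arm:
  increments: "0.5 -0.1 0 0 0 0 255;0.5 0 0 0 0 0 255;0.5 -0.1 0 0 0 0 255;0.5 0 0 0 0 0 255;0 0 0 0 0 0 255;0 0 0 0 0 0 255;0 0 0 0 0 0 255;0 0 0 0 0 0 255"

```text
time: 10.98
position: [0.4894, 0.217, 0.093]
tool_rot: [-2.744, -1.53, 0.001]
ft_force: [-2.5, -0.6, 1.1]
grip_width: 0.134
grip_force: 40.0
```

```bash
python3 -c "
from h import *
s=st()
for n in ('top','scene'): p,C,m=cover(n,(.055,.0705),(.5,.216),.11)"
```

```text
t 10.98 pos [489.4 217.   93. ] yang -31.72 tz [-0.001 -0.    -1.   ] F [-2.47 -0.61  1.07] T [-0.062  0.731  0.003] gw 11.6 gf 40.0 j7 -1.23
top 1223 plane slope [-0.  0.] z 0.0642 at [0.515 0.185] (array([517.1, 211.4]), array([122.7, 159.3]), 84.17)
scene 2067 plane slope [ 0.001 -0.002] z 0.0656 at [0.514 0.228] (array([514.4, 216.2]), array([125.6, 176.2]), 83.22)
```

Request:
move_arm:
  increments: "0.5 -0.1 0 0 0 0 255;0.5 0 0 0 0 0 255;0.5 -0.1 0 0 0 0 255;0.5 0 0 0 0 0 255;0 0 0 0 0 0 255;0 0 0 0 0 0 255;0 0 0 0 0 0 255;0 0 0 0 0 0 255"

```text
time: 11.75
position: [0.4896, 0.217, 0.0924]
tool_rot: [-2.742, -1.53, 0.006]
ft_force: [-7.8, -0.1, 2.0]
grip_width: 0.139
grip_force: 40.0
```

```bash
python3 -c "
from h import *
s=st()"
```

```text
t 11.75 pos [489.6 217.   92.4] yang -31.7 tz [-0.004 -0.001 -1.   ] F [-7.75 -0.09  2.05] T [-0.026  1.738 -0.074] gw 12.1 gf 40.0 j7 -1.23
```

Request:
move_arm:
  increments: "-1.2 0.1 0 0 0 0 255;0 0 -0.5 0 0 0 255;0 0 -0.5 0 0 0 255;0 0 -0.5 0 0 0 255;0 0 -0.5 0 0 0 255;0 0 -0.5 0 0 0 255;0 0 0 0 0 0 255;0 0 0 0 0 0 255"

```text
time: 12.42
position: [0.4895, 0.217, 0.0904]
tool_rot: [-2.743, -1.53, 0.003]
ft_force: [-5.6, -0.4, 3.3]
grip_width: 0.139
grip_force: 40.0
```

Request:
move_arm:
  increments: "-0.5 0 -0.5 0 0 0 255;0 0 -0.5 0 0 0 255;0 0 -0.5 0 0 0 255;0 0 -0.5 0 0 0 255;0 0 -0.5 0 0 0 255;0 0 -0.5 0 0 0 255;0 0 0 0 0 0 255;0 0 0 0 0 0 255"

```text
time: 13.08
position: [0.4895, 0.217, 0.0877]
tool_rot: [-2.744, -1.53, 0.002]
ft_force: [-5.8, -1.2, 4.4]
grip_width: 0.135
grip_force: 40.0
```

Request:
move_arm:
  increments: "-0.5 0 -0.5 0 0 0 255;0 0 -0.5 0 0 0 255;0 0 -0.5 0 0 0 255;0 0 -0.5 0 0 0 255;0 0 -0.5 0 0 0 255;0 0 0 0 0 0 255;0 0 0 0 0 0 255;0 0 0 0 0 0 255"

```text
time: 13.75
position: [0.4895, 0.2171, 0.0855]
tool_rot: [2.744, 1.53, -0.001]
ft_force: [-4.9, -1.6, 6.1]
grip_width: 0.132
grip_force: 40.0
```

Request:
move_arm:
  increments: "-0.4 0 -0.5 0 0 0 255;0 0 -0.5 0 0 0 255;0 0 -0.5 0 0 0 255;0 0 -0.5 0 0 0 255;0 0 0 0 0 0 255;0 0 0 0 0 0 255;0 0 0 0 0 0 255;0 0 0 0 0 0 255"

```text
time: 14.42
position: [0.4894, 0.217, 0.0838]
tool_rot: [2.744, 1.529, 0.0]
ft_force: [-5.5, -1.6, 6.6]
grip_width: 0.137
grip_force: 40.0
```

```bash
python3 -c "
from h import *
s=st()"
```

```text
t 14.42 pos [489.4 217.   83.8] yang -31.73 tz [ 0. -0. -1.] F [-5.45 -1.62  6.55] T [-0.26   1.248  0.023] gw 11.9 gf 40.0 j7 -1.24
```

Request:
move_arm:
  increments: "-0.4 0 -0.5 0 0 0 255;0 0 -0.5 0 0 0 255;0 0 -0.5 0 0 0 255;0 0 -0.5 0 0 0 255;0 0 0 0 0 0 255;0 0 0 0 0 0 255;0 0 0 0 0 0 255;0 0 0 0 0 0 255"

```text
time: 15.08
position: [0.4894, 0.2171, 0.082]
tool_rot: [2.743, 1.529, 0.002]
ft_force: [-4.1, -1.4, 7.6]
grip_width: 0.137
grip_force: 40.0
```

Request:
move_arm:
  increments: "0 0 -0.5 0 0 0 255;0 0 -0.5 0 0 0 255;0 0 -0.5 0 0 0 255;0 0 -0.5 0 0 0 255;0 0 0 0 0 0 255;0 0 0 0 0 0 255;0 0 0 0 0 0 255;0 0 0 0 0 0 255"

```text
time: 15.75
position: [0.4894, 0.2171, 0.0802]
tool_rot: [2.743, 1.529, 0.002]
ft_force: [-5.7, -1.2, 8.6]
grip_width: 0.137
grip_force: 40.0
```

Request:
move_arm:
  increments: "0 0 -0.5 0 0 0 255;0 0 -0.5 0 0 0 255;0 0 -0.5 0 0 0 255;0 0 -0.5 0 0 0 255;0 0 0 0 0 0 255;0 0 0 0 0 0 255;0 0 0 0 0 0 255;0 0 0 0 0 0 255"

```text
time: 16.42
position: [0.4894, 0.2171, 0.0783]
tool_rot: [2.743, 1.529, 0.001]
ft_force: [-5.1, -0.6, 9.4]
grip_width: 0.132
grip_force: 40.0
```

Request:
move_arm:
  increments: "0 0 -0.5 0 0 0 255;0 0 -0.5 0 0 0 255;0 0 -0.5 0 0 0 255;0 0 0 0 0 0 255;0 0 0 0 0 0 255;0 0 0 0 0 0 255;0 0 0 0 0 0 255;0 0 0 0 0 0 255"

```text
time: 17.08
position: [0.4895, 0.2171, 0.0772]
tool_rot: [2.743, 1.529, 0.001]
ft_force: [-5.2, -1.6, 12.6]
grip_width: 0.135
grip_force: 40.0
```

The floor is at TCP z of about 77.3 mm, where the force jumps by about 3 N. The pin dropped straight in, so the slot is within 6° of the present angle. I'll lift just off the floor and turn clockwise.

Request:
move_arm:
  increments: "0 0 0.9 0 0 0 255;0 0 0 0 0 0 255;0 0 0 0 0 -3 255;0 0 0 0 0 -3 255;0 0 0 0 0 -3 255;0 0 0 0 0 -3 255;0 0 0 0 0 0 255;0 0 0 0 0 0 255"

```text
time: 17.75
position: [0.4891, 0.2173, 0.0777]
tool_rot: [2.889, 1.234, 0.001]
ft_force: [-5.1, -0.5, 9.8]
grip_width: 0.133
grip_force: 40.0
```

```bash
python3 -c "
from h import *
s=st();print(np.round(s['joint_positions'],2))"
```

```text
t 17.75 pos [489.1 217.3  77.7] yang -43.74 tz [ 0.001 -0.    -1.   ] F [-5.06 -0.51  9.83] T [-0.312  1.386  0.011] gw 11.5 gf 40.0 j7 -1.44
[ 0.29  0.31 -0.86  1.88  0.27  1.07 -1.44]
```

Request:
move_arm:
  increments: "0 0 0 0 0 -4 255;0 0 0 0 0 -4 255;0 0 0 0 0 -4 255;0 0 0 0 0 -4 255;0 0 0 0 0 -4 255;0 0 0 0 0 -4 255;0 0 0 0 0 0 255;0 0 0 0 0 0 255"

```text
time: 18.42
position: [0.4886, 0.218, 0.0777]
tool_rot: [-3.082, -0.607, -0.0]
ft_force: [-6.4, -0.1, 10.4]
grip_width: 0.136
grip_force: 40.0
```

```bash
python3 -c "
from h import *
s=st();print(np.round(s['joint_positions'],2))"
```

```text
t 18.42 pos [488.6 218.   77.7] yang -67.71 tz [ 0.  0. -1.] F [-6.39 -0.07 10.4 ] T [ 0.013  1.705 -0.028] gw 11.8 gf 40.0 j7 -1.84
[ 0.23  0.29 -0.79  1.88  0.24  1.06 -1.84]
```

Request:
move_arm:
  increments: "-0.3 0.2 0 0 0 -4 255;-0.3 0.2 0 0 0 -4 255;0 0 0 0 0 -4 255;0 0 0 0 0 -4 255;0 0 0 0 0 -4 255;0 0 0 0 0 -4 255;0 0 0 0 0 -4 255;0 0 0 0 0 0 255"

```text
time: 19.08
position: [0.4885, 0.2189, 0.078]
tool_rot: [-3.136, 0.16, -0.002]
ft_force: [-5.3, 0.8, 10.2]
grip_width: 0.135
grip_force: 40.0
```

```bash
python3 -c "
from h import *
s=st();print(np.round(s['joint_positions'],2))"
```

```text
t 19.08 pos [488.5 218.9  78. ] yang -95.85 tz [ 0.001  0.001 -1.   ] F [-5.31  0.83 10.24] T [ 0.223  1.508 -0.093] gw 11.7 gf 40.0 j7 -2.3
[ 0.17  0.27 -0.71  1.88  0.2   1.06 -2.3 ]
```

Request:
move_arm:
  increments: "0 0 0 0 0 -2 255;0 0 0 0 0 -2 255;0 0 0 0 0 -2 255;0 0 0 0 0 -2 255;0 0 0 0 0 -2 255;0 0 0 0 0 -1 255;0 0 0 0 0 0 255;0 0 0 0 0 0 255"

```text
time: 19.75
position: [0.4886, 0.2193, 0.078]
tool_rot: [-3.106, 0.455, -0.002]
ft_force: [-5.0, 1.8, 9.8]
grip_width: 0.132
grip_force: 40.0
```

```bash
python3 -c "
from h import *
s=st();print(np.round(s['joint_positions'],2))"
```

```text
t 19.75 pos [488.6 219.3  78. ] yang -106.67 tz [ 0.002  0.002 -1.   ] F [-4.97  1.83  9.78] T [ 0.345  1.441 -0.011] gw 11.5 gf 40.0 j7 -2.48
[ 0.14  0.27 -0.69  1.88  0.19  1.05 -2.48]
```

Request:
move_arm:
  increments: "0 0 0 0 0 -1.2 255;0 0 0 0 0 -1 255;0 0 0 0 0 0 255;0 0 0 0 0 0 255;0 0 0.5 0 0 0 255;0 0 0.5 0 0 0 255;0 0 0.5 0 0 0 255;0 0 0 0 0 0 255"

```text
time: 20.42
position: [0.4886, 0.2193, 0.0795]
tool_rot: [-3.097, 0.514, -0.002]
ft_force: [-6.6, 2.7, 8.6]
grip_width: 0.136
grip_force: 40.0
```

```bash
python3 -c "
from h import *
s=st();print(np.round(s['joint_positions'],2))"
```

```text
t 20.42 pos [488.6 219.3  79.5] yang -108.86 tz [ 0.002  0.002 -1.   ] F [-6.6   2.67  8.59] T [0.482 1.398 0.004] gw 11.8 gf 40.0 j7 -2.52
[ 0.14  0.26 -0.68  1.88  0.19  1.06 -2.52]
```

Request:
move_arm:
  increments: "0 0 0.5 0 0 0 255;0 0 0.5 0 0 0 255;0 0 0.5 0 0 0 255;0 0 0.5 0 0 0 255;0 0 0 0 0 0 255;0 0 0 0 0 0 255;0 0 0 0 0 0 255;0 0 0 0 0 0 255"

```text
time: 21.08
position: [0.4886, 0.2193, 0.0813]
tool_rot: [-3.097, 0.514, -0.002]
ft_force: [-5.3, 2.4, 8.0]
grip_width: 0.135
grip_force: 40.0
```

```bash
python3 -c "
from h import *
s=st()"
```

```text
t 21.08 pos [488.6 219.3  81.3] yang -108.87 tz [ 0.002  0.002 -1.   ] F [-5.33  2.35  8.05] T [0.56  1.335 0.003] gw 11.7 gf 40.0 j7 -2.52
```

Request:
move_arm:
  increments: "0 0 0.5 0 0 0 255;0 0 0.5 0 0 0 255;0 0 0 0 0 0 255;0 0 0 0 0 0 255;0 0 0 0 0 0 255;0 0 0 0 0 0 255;0 0 0 0 0 0 255;0 0 0 0 0 0 255"

```text
time: 21.75
position: [0.4885, 0.2192, 0.0815]
tool_rot: [-3.096, 0.515, -0.001]
ft_force: [-4.6, 4.6, 3.5]
grip_width: 0.138
grip_force: 40.0
```

```bash
python3 -c "
from h import *
s=st()"
```

```text
t 21.75 pos [488.5 219.2  81.5] yang -108.88 tz [ 0.001  0.003 -1.   ] F [-4.57  4.58  3.51] T [1.01  0.955 0.075] gw 12.0 gf 40.0 j7 -2.52
```

Request:
move_arm:
  increments: "-0.5 0.5 0.4 0 0 0 255;0 0 0 0 0 0 255;0 0 0 0 0 0 200;0 0 0 0 0 0 180;0 0 0 0 0 0 150;0 0 0 0 0 0 120;0 0 0 0 0 0 100;0 0 0 0 0 0 100"
  grip_force: 10

```text
time: 22.42
position: [0.4878, 0.2171, 0.0811]
tool_rot: [3.098, -0.517, -0.0]
ft_force: [0.4, 0.5, -0.3]
grip_width: 0.509
grip_force: 0.0
```

Request:
move_arm:
  increments: "0 0 3 0 0 0 100;0 0 8 0 0 0 100;0 0 15 0 0 0 100;0 0 20 0 0 0 100;0 0 20 0 0 0 100;-10 -20 20 0 0 0 100;-10 -40 10 0 0 0 100;0 -40 10 0 0 0 100"

```text
time: 23.08
position: [0.4666, 0.1198, 0.1891]
tool_rot: [-3.1, 0.508, -0.002]
ft_force: [1.0, -0.6, -0.1]
grip_width: 0.605
grip_force: 0.0
```

Request:
move_arm:
  increments: "0 -40 0 0 0 0 100;0 -40 0 0 0 0 100;0 -40 0 0 0 0 100;0 -40 0 0 0 0 100;0 -40 0 0 0 0 100;0 -20 0 0 0 0 100;0 0 0 0 0 0 100;0 0 0 0 0 0 100"

```text
time: 23.75
position: [0.4679, -0.1025, 0.1877]
tool_rot: [-3.098, 0.521, -0.001]
ft_force: [0.1, 0.0, -0.1]
grip_width: 0.609
grip_force: 0.0
```

```bash
python3 - <<'E'
from h import *
s=st()
for n in ('top','scene'):
    p,C,m=cover(n,(.055,.0695),(.52,.214),.11)
    X,Y,Z=C[...,0],C[...,1],C[...,2]
    w=(p['depth']>0)&(np.hypot(X-.489,Y-.217)<.03)&(Z>.085)
    P=C[w]; u,sv,v=np.linalg.svd(P[:,:2]-P[:,:2].mean(0)); print('wing',len(P),P.mean(0).round(4),np.degrees(np.arctan2(v[0,1],v[0,0]))%180)
    save(p,'d_%s.png'%n,3,(90,140,230,280) if n=='top' else (140,190,300,320))
E
```

```text
t 23.75 pos [ 467.9 -102.5  187.7] yang -109.1 tz [ 0.001  0.    -1.   ] F [ 0.13  0.03 -0.06] T [0.113 0.009 0.005] gw 53.0 gf 0.0 j7 -1.74
top 3259 plane slope [0.007 0.   ] z 0.0639 at [0.514 0.212] (array([517.5, 213.3]), array([124.7, 183.2]), 83.36)
wing 111 [0.4885 0.2147 0.1008] 160.6283561802572
scene 2301 plane slope [ 0.005 -0.006] z 0.0654 at [0.512 0.225] (array([514.4, 216.7]), array([126.6, 179.5]), 83.27)
wing 135 [0.487 0.223 0.099] 164.46628015068563
```

View pics/d_top.png

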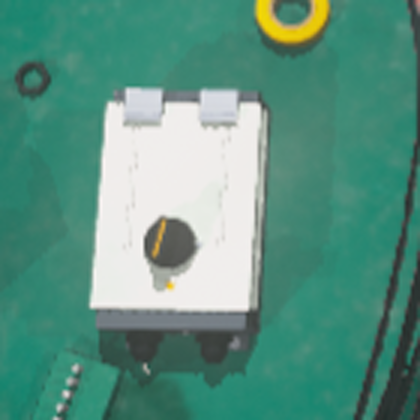

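View pics/d_scene.png

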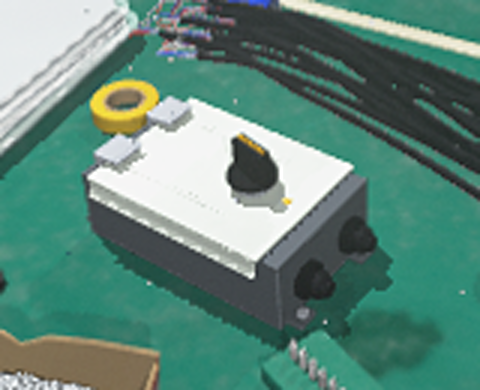

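```bash
python3 - <<'E'
from h import *
for n in ('top','scene'):
    p=ctrl.get_image(n);C=cloud(p);X,Y,Z=C[...,0],C[...,1],C[...,2]
    w=(p['depth']>0)&(np.hypot(X-.489,Y-.217)<.03)&(Z>.085)
    print(n,'wing top z',np.percentile(Z[w],[50,80,95]).round(4))
    hsv=cv2.cvtColor(p['frame'],cv2.COLOR_RGB2HSV)
    # rear edge of plate along box axis
    a=np.radians(-6.65);u=np.array([np.cos(a),np.sin(a)]);c=np.array([.51865,.2129 if n=='top' else .2152])
    D=(C[...,:2]-c); bx=D@u; by=D@np.array([-u[1],u[0]])
    m=(p['depth']>0)&(abs(by)<.05)&(Z>.057)&(Z<.07)&(hsv[...,2]>150)&(hsv[...,1]<60)&(abs(bx)<.1)
    print('rear edge box x (home -80)',np.percentile(bx[m]*1000,[0.2,1]).round(1))
E
```

```text
top wing top z [0.1031 0.105  0.1059]
rear edge box x (home -80) [-80.6 -79.5]
scene wing top z [0.1006 0.1056 0.1069]
rear edge box x (home -80) [-80.1 -79.3]
```

The rear edge of the cover is at home (box x about -80 mm). The wing top is at about 105 mm, so the stud has stayed in about 12 mm after release.

```bash
python3 -c "
from bench import ctrl
print(ctrl.close_job())"
```

```text
the job is handed in; nothing more can be done
None
```

The gear box is closed: the cover lies flat and home under both hooks, and the wing stud is pushed in, turned clockwise and locked. It stayed in when released. I handed the job in at about 24 s, and the judge returned no verdict.

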